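# Start the battery charger under its push-latch flap

### The job

Press the front of the orange flap on the battery charger down to its stop and let go, so that its push-latch pops it open; then press the green button under it fully down and let it come up, and push the flap shut again, down to its stop, so that it latches and stays closed. Do it all with the fingertips: leave the red button alone, and do not pick up or shift the loose things around.

Things in the scene. Friction and masses are not known exactly. Their poses are not given: they have to be found in the camera images.
- charger: Grey battery charger, fixed to the bench, 200 (x) by 280 (y) by 100 mm high; origin at the centre of its underside, z up, front (screen, vent slots) facing its -x. Its flat top has a well, x -38 to +32 mm, y -58 to +58 mm, 25 mm deep, covered by the orange flap. Behind it two fixed output terminals, 22 mm across, 18 mm high, stand at x 68, y -25 and +25 mm.
- flap (a joint): Flap angle, rad: 0 latched shut, 1.1 fully open (stop), -0.10 pressed to its lower stop. Latched, a press beyond -0.085 (best to the stop, not hurried) and release lets a spring swing it to 1.1 within 1 s; open, pushing it down beyond -0.085 and releasing latches it at 0. A shorter press leaves it latched, or springing open, as it was. It takes about 3 N at the pad, some 6 N at the stop.
- flap_hinge (a point): Middle of the hinge line, along the charger's y at the far side of the well, at charger x 30, y 0, z 100 mm, level with the flap's underside. The orange flap is a plate 65 mm from hinge to front edge, 112 mm wide, 8 mm thick. Shut, it lies level towards -x from the hinge, its outer face 8 mm above the charger's top. It opens upward, front edge first.
- flap_pad (a point): Centre of the black press pad (26 by 50 mm) on the flap's outer face, 45 mm from the hinge and in the middle of the flap's width; moves with the flap. A full press moves it about 4.5 mm down.
- flap_edge (a point): Middle of the flap's front edge, on its outer face, 65 mm from the hinge; moves with the flap. Open at 1.1 rad it stands about 62 mm above the charger's top and 22 mm towards -x from the hinge line, the outer face looking up and to +x (away from the robot).
- go (a joint): Travel of the green button in m: 0 up, 0.004 fully down; a spring returns it; about 4 N holds it down.
- go_top (a point): Centre of the green button's top, 17 mm across, in the well under the flap, 5 mm below the charger's top and 53 mm towards -x from the hinge line, about 28 mm to the left or right of the middle. It moves straight down.
- stop (a joint): Travel of the red button in m: 0 up, 0.004 fully down; sprung like the green one. Not to be pressed.
- stop_top (a point): Centre of the red button's top, the green one's twin, on the other side of the well, about 56 mm from it. Green and red may be either way round.
- battery: Loose white and black battery with red and black terminals, 100 by 120 by 130 mm, 149 mm high over the terminals, about 2.5 kg, standing on the bench; origin at the centre of its underside. To be left alone.
- strap: Loose machined aluminium hold-down strap lying flat, 170 by 52 by 10 mm, along its x; origin at the centre of its underside. To be left alone.
- driver: Loose red-handled screwdriver, 180 mm long, lying along its x on the bench; origin below its middle. To be left alone.
- cap: Loose red plastic terminal cap, 30 mm across and 26 mm high, standing on the charger's top beside the flap at about y 108 mm; origin at the centre of its underside. To be left alone.

How it is judged:
By the outcome, as a careful person would: the job done as asked, in the order asked, and still so for the second after the job is handed in, with the robot touching nothing.
It also fails if it takes over 53 s, if anything falls off the work surface, if the arm or the gripper's body presses on something with over 40 N, if the wrist force passes 120 N, or if a joint passes its speed limit or range.

### The arm

A 6-joint arm with a two-finger parallel gripper is mounted at the origin on the work surface. World frame = base frame: x ahead of the robot, y to its left, z up, the work surface at z = 0. Lengths are in mm, angles in rad, forces in N, time in s.
With the tool pointing down it reaches from about 350 to 775 mm from the base axis. Payload 5.5 kg.
Tool frame: the origin (TCP) lies at the very end of the fingers, on their centre line; the grasp point (between the pads) lies 19 mm behind it; y points along the fingers, x is the direction in which the jaws open and shut, and the axes are right-handed (so a half turn about y gives the same grasp; the last joint's range is limited). The gripper opens to 85 mm and grips with 20 to 120 N. Pads are 22 mm wide; open, the fingers measure 114 mm over their backs; the gripper's body (76 mm by 85 mm) begins 54 mm behind the grasp point. The pads swing forward as they close: fully open they stand 13 mm farther back than shut.
Start: joints at [1.063, 0.313, 0.046, 1.304, 0, 1.431], TCP at [206.776, 536.578, 231.323] pointing down, gripper open.
Joint ranges: [-2.76, 2.76], [-0.86, 1.69], [-1.03, 1.26], [-2.2, 2.34], [-1.47, 1.5], [-3.14, 3.14]. Speed limits (rad/s): [2.57, 2.57, 3.14, 3.14, 3.14, 3.14].

### API

Orientations are given as a rotation vector (axis times angle).
In Python, from workcell import manip gives the robot as it stands.
- The arm moves only by the shell command python3 -m creep 'ROWS'. ROWS is JSON, a list of rows, each a list of 7 numbers: the closure, from 0 (fully open) to 1 (shut), then the shift along the tool's x, y, z in mm, then the turn, a rotation vector about the tool's x, y, z in rad. In form: [[fingers, dx, dy, dz, rx, ry, rz], ...]. A call has 1 to 12 rows; each row is the pose to reach, as a shift and turn from the pose measured when the call began, along the tool's axes at that moment; what a row does not reach only later rows make up. A row lasts 1/8 s, in which the tool goes at most 62.5 mm and 10.7 degrees, less where a joint would pass 70% of its speed; a pose out of reach is approached as far as the arm can. A call with a gripper value outside its range is refused whole. The fingers move at their own pace and stop on an object; the grip force is fixed at half the most. Time passes only in rows, so rows that repeat a pose let the fingers close. It gives the time, the measured TCP pose, the force and the opening at its end, in the units of the state.
- manip.read_state(): the state, without advancing time (a new reading comes with each control period).
- manip.read_camera(name): name is "scene" or "top" or "wrist"; returns a dict with "img" (384x512x3 uint8, blue, green, red), "range_z" (384x512 float32, mm along the optical axis (not along the pixel's ray), 0 where there is no reading), "fov_y" (degrees; the focal length in pixels is half the picture's height over the tangent of half this angle, whatever the lens; pixels are square), "cx", "cy" (the principal point, pixels), "rvec" (rotation vector, rad) and "tvec" (3), from world to camera coordinates, as OpenCV has them; the wrist camera has in their place "tool_from_camera" (4x4, takes a point from camera to tool coordinates, whose origin is the TCP and whose axes are the tool frame's). Camera axes: x right, y down, z forward; pixel columns grow to the right and rows downward; lengths in mm; the calibration is good to about 2 mm. A picture is of the moment at which its call begins: read the wrist's pose just before it.
- manip.finish_job(): hands the job in, once; it reports no verdict.
The state is a dict: "t": time; "joints": joint angles; "dq": joint speeds; "effort": joint torques, N m; "position": TCP position; "tool_rot": TCP orientation; "contact_force": force on the tool from outside, world axes, zero at the start; "wrist_torque": the same for the moment, N m; "width": opening from 0.0 (shut) to 1.0 (fully open).
Only numpy, scipy, OpenCV 4.12 (cv2) and the standard library are available. Lean on these libraries where they do the work, as an engineer would, in place of code of your own. Each camera call takes 0.05 s, during which the arm holds its last target.

## Working session

There is one attempt and no reset: what is moved stays moved. The work goes in short steps, Python scripts to look and compute and a shell command to move; the robot and the scene stay as the last step left them, time stands still between calls to the robot, and variables do not carry over. Pictures are saved under pics/ and viewed, and the job is handed in when it is done.

```bash
mkdir -p pics; cat > h.py <<'E'
import numpy as np, cv2
from workcell import manip
from scipy.spatial.transform import Rotation as R
def snap(name,fn,save=True):
    c=manip.read_camera(name)
    np.savez(fn+'.npz',**{k:np.array(v) for k,v in c.items()})
    cv2.imwrite('pics/'+fn+'.png',c['img']); return c
def world(c,u,v,z=None,st=None):
    h=c['img'].shape[0]; f=h/2/np.tan(np.radians(float(c['fov_y']))/2)
    d=c['range_z'][int(v),int(u)] if z is None else None
    ray=np.array([(u-c['cx'])/f,(v-c['cy'])/f,1.])
    if 'rvec' in c:
        Rm=cv2.Rodrigues(np.array(c['rvec'],float))[0]; t=np.array(c['tvec'],float).ravel()
        Rw=Rm.T; o=-Rm.T@t
    else:
        T=np.array(c['tool_from_camera']); Rt=R.from_rotvec(st['tool_rot']).as_matrix()
        Rw=Rt@T[:3,:3]; o=Rt@T[:3,3]+np.array(st['position'])
    r=Rw@ray
    if z is None: return o+r*d
    return o+r*(z-o[2])/r[2]
E
python3 - <<'E'
from h import *
s=manip.read_state()
for k in s: print(k,np.round(s[k],3))
snap('scene','s0');snap('top','t0');snap('wrist','w0')
E
```

```text
t 0.0
joints [1.063 0.314 0.045 1.304 0.    1.431]
dq [-0.    -0.001  0.    -0.     0.001  0.   ]
effort [-1.0000e-03 -4.8063e+01  2.9853e+01  1.9000e-02 -0.0000e+00  0.0000e+00]
position [206.494 536.079 230.389]
tool_rot [-1.362 -0.933  0.936]
contact_force [ 0.361 -0.244  0.479]
wrist_torque [-0.002  0.006  0.042]
width 0.998
```

View pics/s0.png

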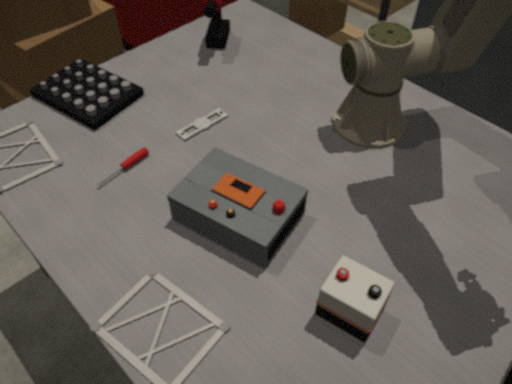

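View pics/t0.png

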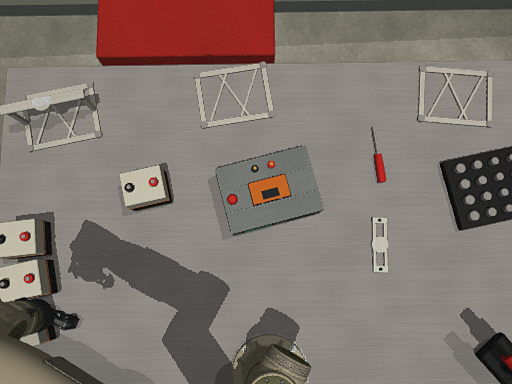

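View pics/w0.png

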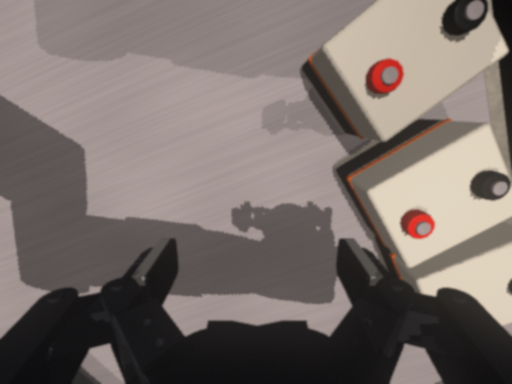

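The top view has +x up and +y left. The charger is at about (269,190), with the flap at (270,190), the terminals at (255,168) and (271,164), and the cap at (232,199). Batteries stand next to the gripper.

```bash
python3 - <<'E'
from h import *
c=dict(np.load('t0.npz'))
cv2.imwrite('pics/t0c.png',cv2.resize(c['img'][135:245,205:335],None,fx=6,fy=5.4,interpolation=cv2.INTER_CUBIC)[:600,:800])
print(c['img'].shape)
im=c['img'].astype(int)
B,G,Rr=im[...,0],im[...,1],im[...,2]
m=((Rr>150)&(G>60)&(G<140)&(B<70)).astype(np.uint8)
m[:140]=0
vs,us=np.where(m); print(len(us),us.min(),us.max(),vs.min(),vs.max())
P=np.array([world(c,u,v) for u,v in zip(us,vs)]); print(P.mean(0),np.median(P[:,2]))
# charger top: z 95-104
h=[(u,v) for v in range(135,245) for u in range(205,335)]
Q=np.array([world(c,u,v) for u,v in h]); k=(Q[:,2]>88)&(Q[:,2]<112); Q=Q[k]
print(len(Q),np.median(Q[:,2])); r=cv2.minAreaRect(Q[:,:2].astype(np.float32)); print(r)
k=abs(P[:,2]-np.median(P[:,2]))<4
print(cv2.minAreaRect(P[k][:,:2].astype(np.float32)))
E
```

```text
(384, 512, 3)
667 22 289 161 341
[532.58178206  -2.21929586 121.4967891 ] 107.34746458057953
6146 99.74276369720383
((536.5054321289062, -10.791305541992188), (200.92251586914062, 280.7232666015625), 13.974751472473145)
((550.6004028320312, -6.837745666503906), (98.61945343017578, 109.91500854492188), 14.040393829345703)
```

View pics/t0c.png

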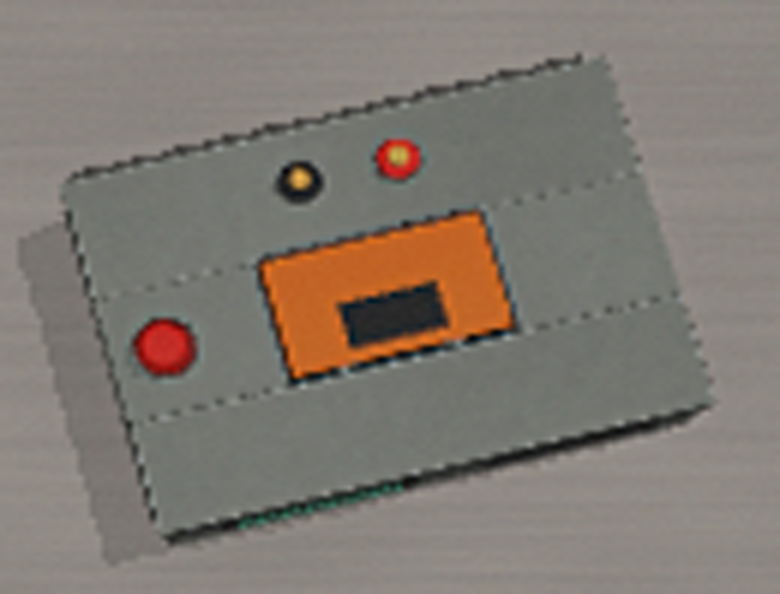

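```bash
cat >> h.py <<'E'
C0=np.array([536.5,-10.8,0]); YAW=np.radians(13.97)
def cw(p): return C0+R.from_euler('z',YAW).apply(p)
def wc(p): return R.from_euler('z',-YAW).apply(np.array(p)-C0)
def toolR(tilt=0,flip=False):
    # y along fingers: (sin t,0,-cos t) in charger; x along charger +-y
    t=np.radians(tilt); y=np.array([np.sin(t),0,-np.cos(t)]); x=np.array([0,-1. if flip else 1.,0]); z=np.cross(x,y)
    return R.from_euler('z',YAW)*R.from_matrix(np.c_[x,y,z])
def row(pc,tilt=0,flip=False,world_=False):
    s=manip.read_state(); R0=R.from_rotvec(s['tool_rot'])
    d=R0.inv().apply((np.array(pc) if world_ else cw(pc))-s['position']); rv=(R0.inv()*toolR(tilt,flip)).as_rotvec()
    return np.round(d,1),np.round(rv,3)
def show():
    s=manip.read_state(); R0=R.from_rotvec(s['tool_rot'])
    print('t',round(float(s['t']),2),'charger-frame tcp',np.round(wc(s['position']),1),'F',np.round(s['contact_force'],1),'w',round(float(s['width']),2),'j',np.round(s['joints'],2)); print(np.round((R.from_euler('z',-YAW)*R0).as_matrix(),3).tolist())
E
python3 - <<'E'
from h import *
show()
for f in (0,1): print(row([-15,0,230],0,f))
c=dict(np.load('t0.npz'));c={k:(v if v.ndim else v.item()) for k,v in c.items()}
for n,u,v in [('pad',270.8,193.3),('battery',145,186),('term',271.5,164.3)]: print(n,world(c,u,v),wc(world(c,u,v)))
E
```

```text
t 0.15 charger-frame tcp [-188.1  610.5  230.6] F [-0.4  0.6  0.1] w 1.0 j [ 1.06  0.31  0.05  1.3  -0.    1.43]
[[0.574, -0.001, -0.819], [0.819, -0.001, 0.574], [-0.001, -1.0, 0.0]]
(array([-400.4,    1.1, -492.3]), array([-0.001, -0.612, -0.001]))
(array([-400.4,    1.1, -492.3]), array([ 2.00e-03,  2.53e+00, -1.00e-03]))
pad [520.76640348 -15.82144115 110.34546124] [-16.48047762  -1.0746107  110.34546124]
battery [543.76339593 346.09978538 131.49704229] [ 93.20910052 344.59001335 131.49704229]
term [605.74435544 -19.31606417 116.53872092] [ 65.14036856 -24.9807224  116.53872092]
```

```bash
python3 -m creep '[[1,-400,0,-492,0,-0.612,0],[1,-400,0,-492,0,-0.612,0],[1,-400,0,-492,0,-0.612,0],[1,-400,0,-492,0,-0.612,0],[1,-400,0,-492,0,-0.612,0],[1,-400,0,-492,0,-0.612,0],[1,-400,0,-492,0,-0.612,0],[1,-400,0,-492,0,-0.612,0],[1,-400,0,-492,0,-0.612,0],[1,-400,0,-492,0,-0.612,0],[1,-400,0,-492,0,-0.612,0],[1,-400,0,-492,0,-0.612,0]]'
python3 - <<'E'
from h import *
show(); print(row([-15,0,130]))
snap('wrist','w1')
E
```

```text
t: 1.65
position: [522.0, -15.1, 230.4]
tool_rot: [-1.084, -1.383, 1.386]
contact_force: [0.3, 1.0, 0.3]
width: 0.007
t 1.65 charger-frame tcp [-15.1  -0.6 230.4] F [0.3 1.  0.3] w 0.01 j [-0.18  0.21 -0.09  1.27 -0.   -0.42]
[[0.002, -0.002, -1.0], [1.0, -0.0, 0.002], [-0.0, -1.0, 0.002]]
(array([  0.7, 100.4,  -0.3]), array([-0.002, -0.002, -0.   ]))
```

View pics/w1.png

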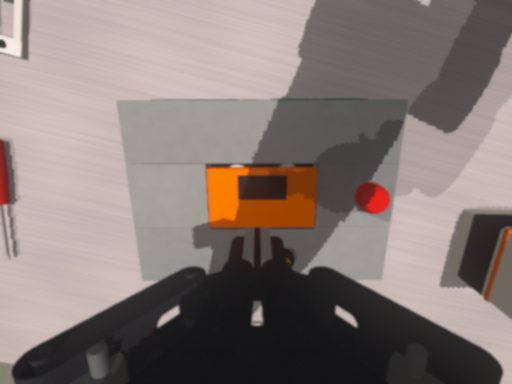

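The wrist view shows the flap shut, the pad at (262,188) and the cap at (372,198). I'll check the pad position, then go down near it.

```bash
python3 - <<'E'
from h import *
c=dict(np.load('w1.npz'));c={k:(v if v.ndim else v.item()) for k,v in c.items()}
s=manip.read_state()
for u,v in [(262,188),(212,220),(312,175),(262,173),(262,222),(120,102),(405,102)]:
    print(u,v,np.round(wc(world(c,u,v,None,s)),1))
im=cv2.resize(c['img'][90:290,150:350],None,fx=3,fy=3,interpolation=cv2.INTER_CUBIC); cv2.imwrite('pics/w1c.png',im)
E
python3 -m creep '[[1,0.5,50,0,0,0,0],[1,0.5,100,0,0,0,0],[1,0.5,112,0,0,0,0],[1,0.5,112,0,0,0,0],[1,0.5,112,0,0,0,0]]'
python3 -c "
from h import *
show()"
```

```text
262 188 [-12.    6.1 108.6]
212 220 [ 23.  -46.5 108.9]
312 175 [-25.4  56.4 108.1]
262 173 [-27.8   6.  109.3]
262 222 [ 25.5   6.3 108.3]
120 102 [ -95.5 -130.3  100.7]
405 102 [-95.4 143.3  99.9]
t: 2.33
position: [522.4, -13.1, 120.8]
tool_rot: [-1.085, -1.387, 1.387]
contact_force: [1.1, -0.4, -0.2]
width: -0.0
t 2.33 charger-frame tcp [-14.3   1.2 120.8] F [ 1.1 -0.4 -0.2] w -0.0 j [-0.18  0.27 -0.29  1.01 -0.   -0.42]
[[-0.0, 0.001, -1.0], [1.0, -0.001, -0.0], [-0.001, -1.0, -0.001]]
```

View pics/w1c.png

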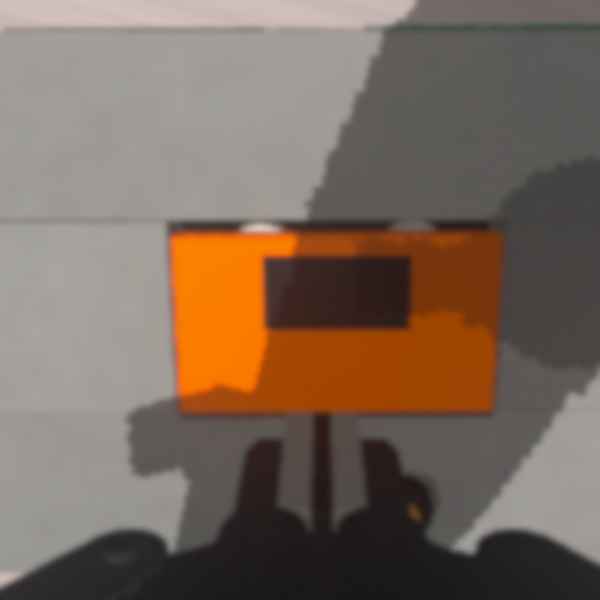

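```bash
python3 - <<'E'
from h import *
s=manip.read_state(); c=snap('wrist','w2')
for u,v in [(120,102),(405,102)]: pass
cv2.imwrite('pics/w2c.png',cv2.resize(c['img'],(780,585),interpolation=cv2.INTER_CUBIC))
s0=manip.read_state(); print(s['position'],s0['position'],c['tool_from_camera'])
E
```

```text
[522.38628301 -13.12066924 120.75955365] [522.49483012 -13.31629425 120.76528625] [[ 9.99999714e-01  5.08903506e-04 -5.59962138e-04  3.01748333e-01]
 [ 6.82699025e-04 -2.87700476e-01  9.57720194e-01 -1.43210041e+02]
 [ 3.26285791e-04 -9.57720302e-01 -2.87700742e-01  7.20190512e+01]
 [ 0.00000000e+00  0.00000000e+00  0.00000000e+00  1.00000000e+00]]
```

View pics/w2c.png

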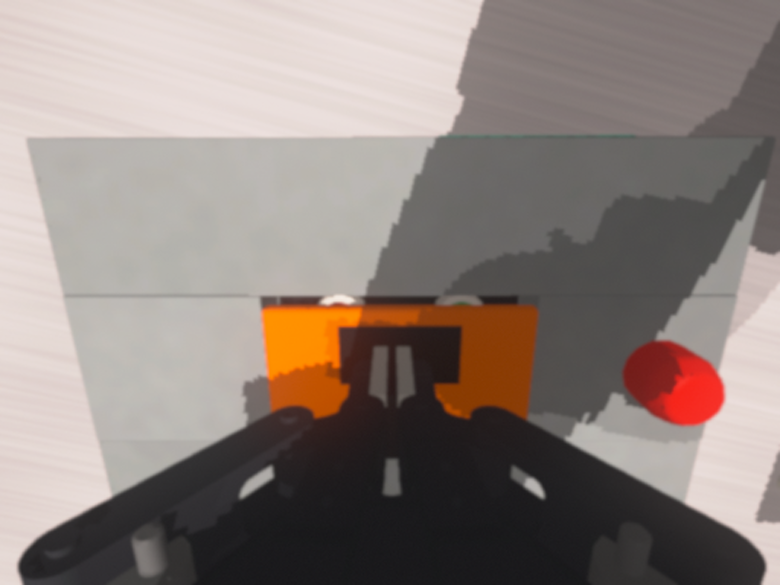

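```bash
python3 - <<'E'
from h import *
c=dict(np.load('w2.npz'));c={k:(v if v.ndim else v.item()) for k,v in c.items()}
s=manip.read_state()
k=512/780
for n,u,v,z in [('frontL',28,138,100),('frontR',772,138,100),('padL',340,355,108),('padR',461,355,108),('pad front',400,327,108),('pad back',440,384,108),('flap L',264,307,108),('flap R',538,307,108)]:
    print(n,np.round(wc(world(c,u*k,v*k,z,s)),1))
E
```

```text
frontL [ -96.9 -134.7  100. ]
frontR [-97.  142.9 100. ]
padL [-12.1 -20.1 108. ]
padR [-12.2  30.  108. ]
pad front [-24.5   4.7 108. ]
pad back [  1.3  21.7 108. ]
flap L [-33.1 -49.7 108. ]
flap R [-33.2  59.6 108. ]
```

```bash
sed -i 's/^C0=.*/YAW=np.radians(13.97); C0=np.array([536.5,-10.8,0])+R.from_euler("z",YAW).apply([2.5,4.2,0])/' h.py
python3 -c "
from h import *
show(); print(row([-16,0,109]))"
```

```text
t 2.38 charger-frame tcp [-16.7  -3.3 120.8] F [-1.   0.3 -0.1] w -0.0 j [-0.18  0.27 -0.29  1.01 -0.   -0.42]
[[0.0, 0.001, -1.0], [1.0, -0.001, 0.0], [-0.001, -1.0, -0.001]]
(array([ 3.3, 11.8, -0.7]), array([ 0.001, -0.   , -0.001]))
```

```bash
python3 -m creep '[[1,3.3,5,0,0,0,0],[1,3.3,10,0,0,0,0],[1,3.3,11,0,0,0,0],[1,3.3,12,0,0,0,0],[1,3.3,12,0,0,0,0]]'
python3 -c "
from h import *
show()"
```

```text
t: 3.0
position: [521.7, -10.2, 108.6]
tool_rot: [-1.086, -1.387, 1.387]
contact_force: [-0.1, -0.3, 0.1]
width: -0.005
t 3.0 charger-frame tcp [-16.7  -0.  108.6] F [-0.1 -0.3  0.1] w -0.0 j [-0.17  0.28 -0.31  0.98 -0.   -0.42]
[[0.0, 0.001, -1.0], [1.0, -0.001, 0.0], [-0.001, -1.0, -0.001]]
```

```bash
python3 -m creep '[[1,0,1,0,0,0,0],[1,0,2,0,0,0,0],[1,0,3,0,0,0,0],[1,0,3.5,0,0,0,0],[1,0,4,0,0,0,0],[1,0,4,0,0,0,0]]'
```

```text
t: 3.75
position: [521.4, -10.3, 104.5]
tool_rot: [-1.085, -1.386, 1.387]
contact_force: [-3.1, -1.7, 3.6]
width: 0.002
```

```bash
python3 -m creep '[[1,0,0.7,0,0,0,0],[1,0,1.4,0,0,0,0],[1,0,2,0,0,0,0],[1,0,2.5,0,0,0,0],[1,0,2.5,0,0,0,0]]'
```

```text
t: 4.38
position: [521.5, -10.3, 103.8]
tool_rot: [-1.087, -1.387, 1.387]
contact_force: [-7.3, -1.3, 15.5]
width: -0.001
```

It has reached the stop: z 103.8 with 15 N. Releasing now.

```bash
python3 -m creep '[[1,0,-30,0,0,0,0],[1,0,-90,0,0,0,0],[1,0,-110,0,0,0,0],[1,0,-110,30,0,0,0],[1,0,-110,60,0,0,0],[1,0,-110,60,0,0,0],[1,0,-110,60,0,0,0],[1,0,-110,60,0,0,0]]'
python3 - <<'E'
from h import *
show(); s=manip.read_state(); c=snap('wrist','w3')
cv2.imwrite('pics/w3c.png',cv2.resize(c['img'],(780,585),interpolation=cv2.INTER_CUBIC))
E
```

```text
t: 5.38
position: [463.9, -24.6, 213.6]
tool_rot: [-1.087, -1.387, 1.387]
contact_force: [0.1, -0.5, -0.4]
width: -0.002
t 5.38 charger-frame tcp [-76.2  -0.  213.6] F [ 0.1 -0.5 -0.4] w -0.0 j [-0.23  0.1  -0.26  1.2  -0.   -0.47]
[[-0.0, 0.002, -1.0], [1.0, -0.002, -0.0], [-0.002, -1.0, -0.002]]
```

View pics/w3c.png

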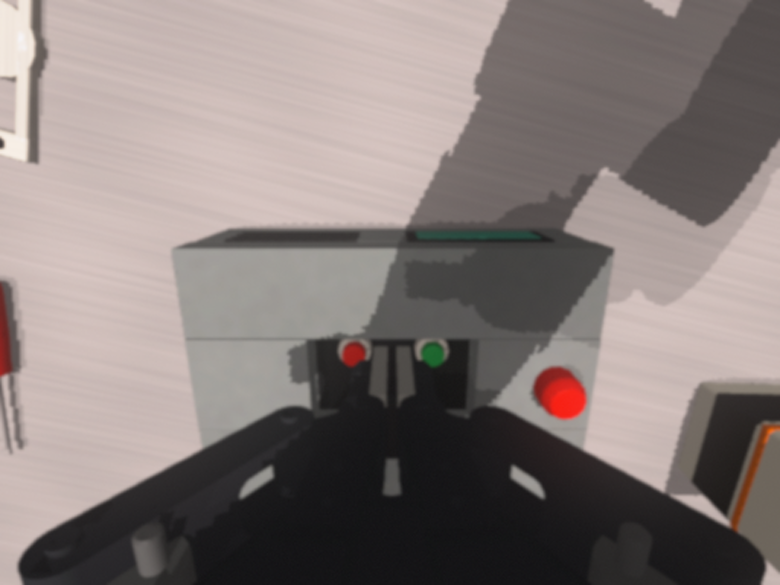

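The flap is open. Green is on the +y side at (432,353) and red is at (354,353). The white rings mark the buttons' surrounds.

```bash
python3 - <<'E'
from h import *
c=dict(np.load('w3.npz'));c={k:(v if v.ndim else v.item()) for k,v in c.items()}
s=manip.read_state(); k=512/780
for u,v in [(432,353),(354,353)]: print(np.round(wc(world(c,u*k,v*k,95,s)),1), np.round(wc(world(c,u*k,v*k,None,s)),1))
for u,v in [(174,248),(612,248)]: print(np.round(wc(world(c,u*k,v*k,100,s)),1))
print(row([-50,28,140],20)); print(row([-20,28,105],20)); print(row([-15,28,98],20))
E
```

```text
[-25.4  28.2  95. ] [-25.7  28.1  95.7]
[-25.3 -25.9  95. ] [-25.7 -25.9  95.8]
[ -99.9 -137.1  100. ]
[-100.2  138.7  100. ]
(array([ 28.1,  73.5, -26.2]), array([-0.347,  0.   , -0.002]))
(array([ 28.2, 108.6, -56.2]), array([-0.347,  0.   , -0.002]))
(array([ 28.2, 115.6, -61.2]), array([-0.347,  0.   , -0.002]))
```

```bash
python3 -m creep '[[1,28,20,0,-0.17,0,0],[1,28,60,-15,-0.347,0,0],[1,28,85,-40,-0.347,0,0],[1,28,100,-58,-0.347,0,0],[1,28,108,-60,-0.347,0,0],[1,28,110,-60,-0.347,0,0],[1,28,110,-60,-0.347,0,0]]'
python3 - <<'E'
from h import *
show(); print(row([-16,28,99],20))
s=manip.read_state(); c=snap('wrist','w4')
cv2.imwrite('pics/w4c.png',cv2.resize(c['img'],(780,585),interpolation=cv2.INTER_CUBIC))
E
```

```text
t: 6.3
position: [515.3, 16.9, 103.8]
tool_rot: [-1.306, -1.668, 1.171]
contact_force: [0.5, -0.2, 0.1]
width: 0.001
t 6.3 charger-frame tcp [-16.3  27.8 103.8] F [ 0.5 -0.2  0.1] w 0.0 j [-0.21  0.04 -0.69  0.52  0.15 -0.43]
[[-0.0, 0.341, -0.94], [1.0, -0.002, -0.001], [-0.002, -0.94, -0.341]]
(array([0.2, 4.6, 1.3]), array([-0.001,  0.001, -0.002]))
```

View pics/w4c.png

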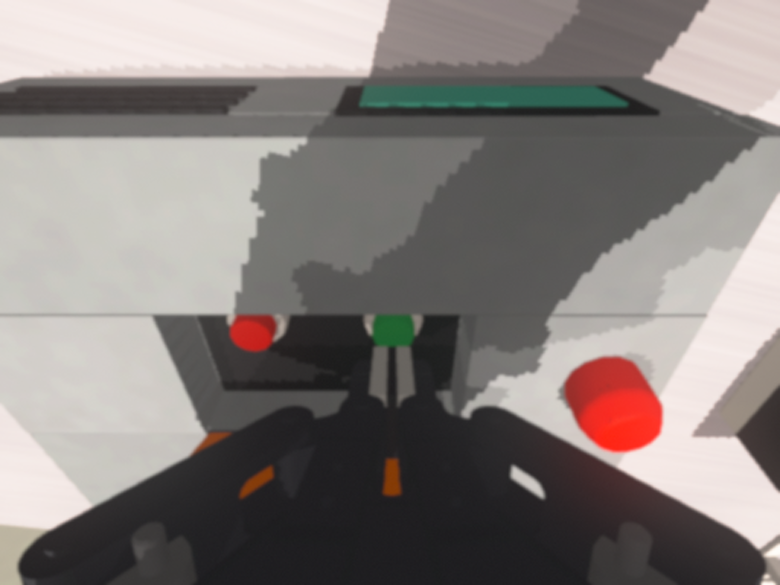

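```bash
python3 -m creep '[[1,0.2,-0.4,4,0,0,0],[1,0.2,1,4.5,0,0,0],[1,0.2,2.4,5.1,0,0,0],[1,0.2,3.4,5.5,0,0,0],[1,0.2,4.4,5.9,0,0,0],[1,0.2,4.4,5.9,0,0,0]]'
python3 -c "
from h import *
show()"
```

```text
t: 7.1
position: [511.6, 16.1, 97.8]
tool_rot: [-1.306, -1.669, 1.171]
contact_force: [-0.3, 0.1, 1.0]
width: -0.002
t 7.1 charger-frame tcp [-20.2  27.9  97.8] F [-0.3  0.1  1. ] w -0.0 j [-0.22  0.04 -0.7   0.51  0.15 -0.44]
[[-0.0, 0.342, -0.94], [1.0, -0.002, -0.001], [-0.002, -0.94, -0.342]]
```

```bash
python3 -m creep '[[1,0,0.94,0.34,0,0,0],[1,0,1.9,0.7,0,0,0],[1,0,2.8,1,0,0,0],[1,0,2.8,1,0,0,0]]';python3 -m creep '[[1,0,0.94,0.34,0,0,0],[1,0,0.94,0.34,0,0,0]]'; python3 -c "
from h import *
show()
snap('wrist','w5')"
```

```text
t: 7.6
position: [511.7, 16.0, 95.0]
tool_rot: [-1.306, -1.669, 1.17]
contact_force: [-1.6, -0.0, 2.9]
width: 0.002
t: 7.85
position: [511.7, 16.1, 94.0]
tool_rot: [-1.307, -1.669, 1.17]
contact_force: [-1.9, -0.0, 3.2]
width: -0.002
t 7.85 charger-frame tcp [-20.   27.8  94. ] F [-1.9 -0.   3.2] w -0.0 j [-0.22  0.05 -0.71  0.5   0.15 -0.44]
[[-0.0, 0.342, -0.94], [1.0, -0.002, -0.001], [-0.002, -0.94, -0.342]]
```

View pics/w5.png

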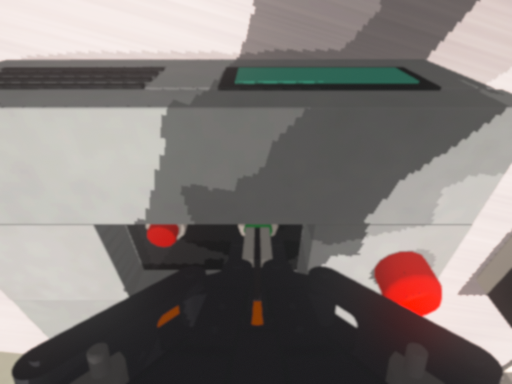

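```bash
python3 -m creep '[[1,0,0.5,0.2,0,0,0],[1,0,0.94,0.34,0,0,0],[1,0,0.94,0.34,0,0,0]]';python3 -m creep '[[1,0,0.6,0.2,0,0,0],[1,0,0.94,0.34,0,0,0],[1,0,0.94,0.34,0,0,0]]'
```

```text
t: 8.28
position: [511.8, 16.0, 93.4]
tool_rot: [-1.307, -1.669, 1.17]
contact_force: [-4.2, 0.6, 7.1]
width: -0.0
t: 8.65
position: [511.9, 16.1, 93.2]
tool_rot: [-1.307, -1.67, 1.17]
contact_force: [-7.4, -0.6, 13.4]
width: -0.001
```

Bottomed out: about 4.4 mm of travel, then a stiff 13 N. Lifting off now.

```bash
python3 -m creep '[[1,0,-3,-1,0,0,0],[1,0,-9.4,-3.4,0,0,0],[1,0,-25,0,0,0,0],[1,0,-60,15,0,0,0],[1,0,-100,25,0,0,0],[1,0,-120,30,0.17,0,0],[1,0,-120,30,0.347,0,0],[1,0,-120,30,0.347,0,0],[1,0,-120,30,0.347,0,0]]'
python3 - <<'E'
from h import *
show()
for p in ([-70,0,235],[42,0,235],[42,0,155]): print(row(p))
c=snap('wrist','w6')
cv2.imwrite('pics/w6c.png',cv2.resize(c['img'],(780,585),interpolation=cv2.INTER_CUBIC))
E
```

```text
t: 9.78
position: [444.1, -0.2, 194.8]
tool_rot: [-1.087, -1.389, 1.386]
contact_force: [0.0, 0.2, 0.3]
width: -0.003
t 9.78 charger-frame tcp [-89.6  28.4 194.8] F [0.  0.2 0.3] w -0.0 j [-0.18  0.07 -0.34  1.15 -0.   -0.43]
[[-0.0, 0.003, -1.0], [1.0, -0.002, -0.001], [-0.002, -1.0, -0.003]]
(array([-28.5, -40.1, -19.7]), array([ 0.003,  0.001, -0.002]))
(array([ -28.5,  -39.7, -131.7]), array([ 0.003,  0.001, -0.002]))
(array([ -28.4,   40.3, -131.5]), array([ 0.003,  0.001, -0.002]))
```

View pics/w6c.png

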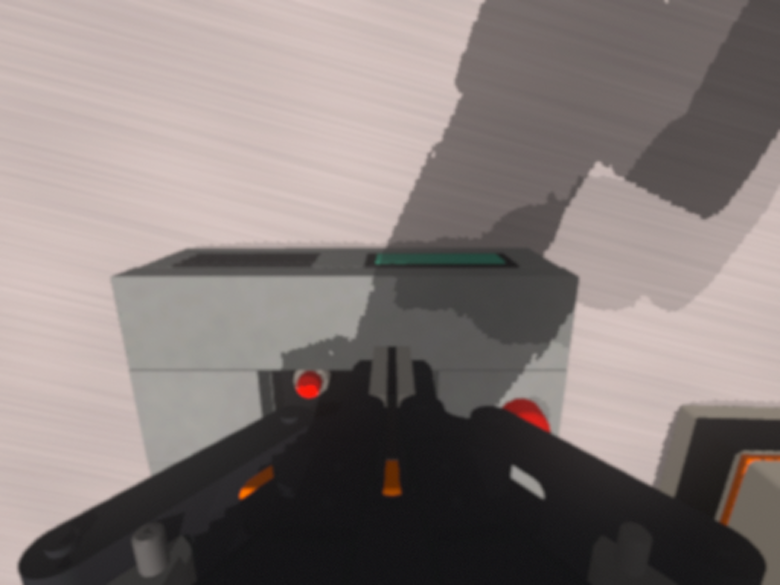

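```bash
python3 -m creep '[[1,-15,-30,0,0,0,0],[1,-28,-40,-20,0,0,0],[1,-28,-40,-75,0,0,0],[1,-28,-40,-131,0,0,0],[1,-28,-40,-131,0,0,0],[1,-28,0,-131,0,0,0],[1,-28,38,-131,0,0,0],[1,-28,40,-131,0,0,0],[1,-28,40,-131,0,0,0]]'
python3 - <<'E'
from h import *
show()
for p in ([20,0,147],[9,0,138],[-2,0,124],[-10,0,110]): print(row(p))
c=snap('wrist','w7');d=snap('scene','s7')
cv2.imwrite('pics/s7c.png',cv2.resize(d['img'][100:270,140:340],None,fx=3.5,fy=3.5,interpolation=cv2.INTER_CUBIC))
E
```

```text
t: 10.95
position: [577.3, 3.9, 157.7]
tool_rot: [-1.09, -1.39, 1.385]
contact_force: [-0.2, -0.2, 1.4]
width: -0.002
t 10.95 charger-frame tcp [ 40.6   0.2 157.7] F [-0.2 -0.2  1.4] w -0.0 j [-0.13  0.34 -0.09  1.13 -0.   -0.38]
[[0.0, 0.006, -1.0], [1.0, -0.003, 0.0], [-0.003, -1.0, -0.006]]
(array([-0.2, 10.5, 20.7]), array([ 0.006, -0.   , -0.003]))
(array([-0.2, 19.5, 31.7]), array([ 0.006, -0.   , -0.003]))
(array([-0.1, 33.4, 42.8]), array([ 0.006, -0.   , -0.003]))
(array([-0.1, 47.4, 50.9]), array([ 0.006, -0.   , -0.003]))
```

View pics/s7c.png

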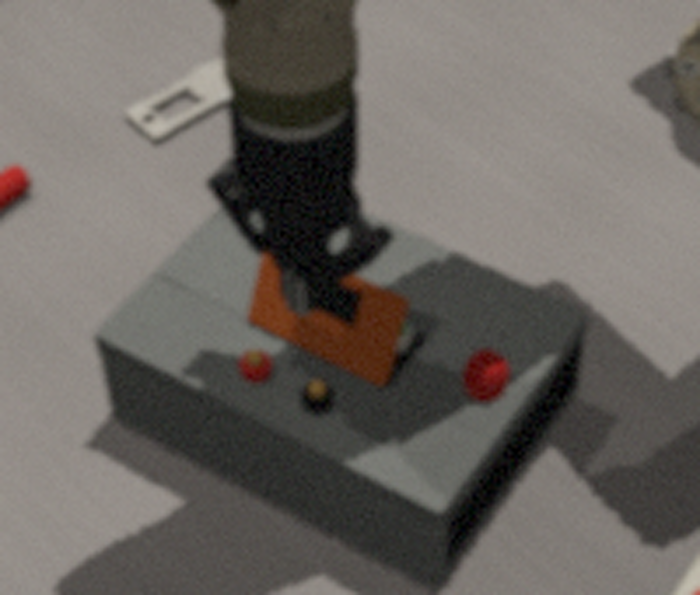

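View pics/w7.png

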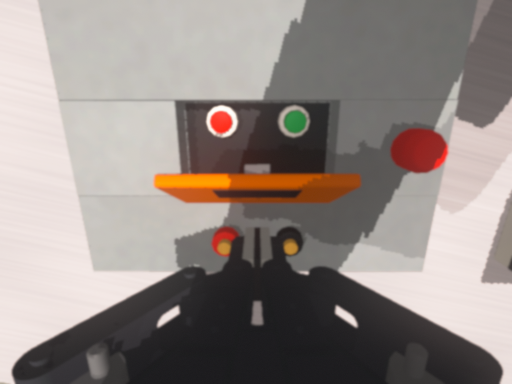

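Flap open, both buttons up, and the tip is behind the flap's outer face. Pushing it over and down.

```bash
python3 -m creep '[[1,0,6,8,0,0,0],[1,0,9,16,0,0,0],[1,0,12,23,0,0,0],[1,0,16,28,0,0,0],[1,0,20,33,0,0,0],[1,0,26,38,0,0,0],[1,0,33,43,0,0,0],[1,0,39,47,0,0,0],[1,0,45,51,0,0,0],[1,0,47,53,0,0,0],[1,0,47,55,0,0,0]]'
python3 - <<'E'
from h import *
show()
c=snap('wrist','w8');print(row([-16,0,106]))
E
```

```text
t: 12.42
position: [525.3, -9.5, 110.6]
tool_rot: [-1.091, -1.391, 1.385]
contact_force: [1.2, 0.2, 1.2]
width: -0.003
t 12.43 charger-frame tcp [-13.1  -0.2 110.6] F [1.2 0.2 1.2] w -0.0 j [-0.17  0.28 -0.3   0.98 -0.   -0.41]
[[0.0, 0.007, -1.0], [1.0, -0.003, 0.0], [-0.003, -1.0, -0.007]]
(array([0.2, 4.8, 2.8]), array([ 0.007, -0.   , -0.003]))
```

View pics/w8.png

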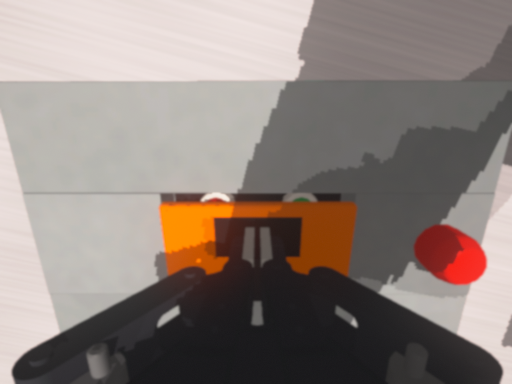

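The flap is down nearly level under the tips. Now a slow press to the stop.

```bash
python3 -m creep '[[1,0,1.5,1,0,0,0],[1,0,3,2,0,0,0],[1,0,4.5,2.5,0,0,0],[1,0,5.5,2.5,0,0,0],[1,0,6.5,2.5,0,0,0],[1,0,6.5,2.5,0,0,0]]'
python3 -m creep '[[1,0,0.7,0,0,0,0],[1,0,1.4,0,0,0,0],[1,0,1.8,0,0,0,0],[1,0,1.8,0,0,0,0]]'
```

```text
t: 13.22
position: [522.7, -10.2, 104.3]
tool_rot: [-1.091, -1.391, 1.385]
contact_force: [1.3, -0.2, 2.9]
width: -0.003
t: 13.72
position: [522.8, -10.2, 103.9]
tool_rot: [-1.092, -1.392, 1.385]
contact_force: [-2.7, 0.8, 13.7]
width: -0.003
```

```bash
python3 -m creep '[[1,0,0.3,0,0,0,0],[1,0,0.5,0,0,0,0],[1,0,0.5,0,0,0,0]]'
python3 -m creep '[[1,0,-3,0,0,0,0],[1,0,-12,0,0,0,0],[1,0,-50,0,0,0,0],[1,0,-100,10,0,0,0],[1,0,-120,60,0,0,0],[1,0,-120,60,0,0,0],[1,0,-120,60,0,0,0],[1,0,-120,60,0,0,0],[1,0,-120,60,0,0,0],[1,0,-120,60,0,0,0]]'
python3 - <<'E'
from h import *
show()
c=snap('wrist','w9');d=snap('scene','s9')
cv2.imwrite('pics/s9c.png',cv2.resize(d['img'][100:270,140:340],None,fx=3.5,fy=3.5,interpolation=cv2.INTER_CUBIC))
E
```

```text
t: 14.1
position: [522.8, -10.2, 104.1]
tool_rot: [-1.093, -1.392, 1.385]
contact_force: [-2.2, 0.5, 8.5]
width: 0.002
t: 15.35
position: [463.6, -24.3, 222.9]
tool_rot: [-1.091, -1.391, 1.385]
contact_force: [0.3, 0.7, -0.8]
width: 0.0
t 15.35 charger-frame tcp [-76.5   0.3 222.9] F [ 0.3  0.7 -0.8] w 0.0 j [-0.23  0.1  -0.25  1.22 -0.   -0.47]
[[-0.0, 0.007, -1.0], [1.0, -0.004, -0.0], [-0.004, -1.0, -0.007]]
```

View pics/s9c.png

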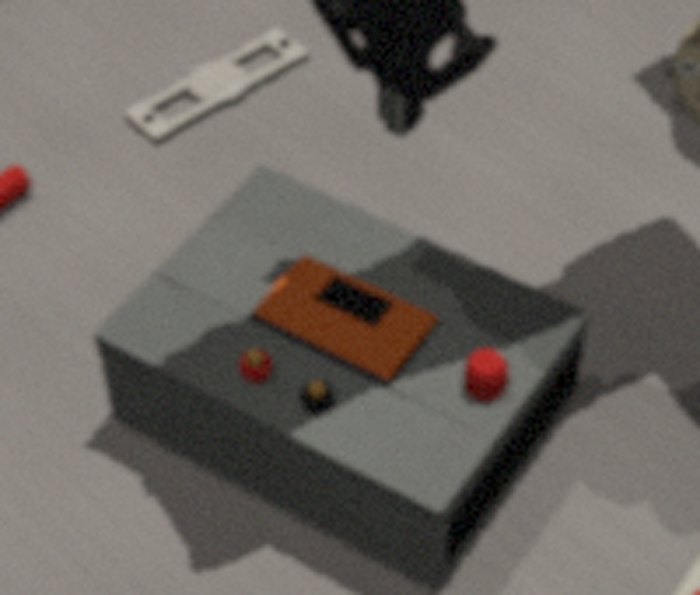

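View pics/w9.png

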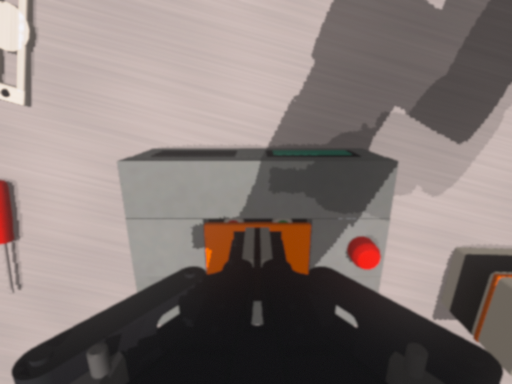

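```bash
python3 -m creep '[[1,0,0,0,0,0,0],[1,0,0,0,0,0,0],[1,0,0,0,0,0,0],[1,0,0,0,0,0,0],[1,0,0,0,0,0,0],[1,0,0,0,0,0,0]]'
python3 - <<'E'
from h import *
c=snap('top','t10'); a=dict(np.load('t0.npz'))
im=c['img'].astype(int); m=(im[...,2]>110)&(im[...,1]>40)&(im[...,1]<140)&(im[...,0]<60)
pts=[wc(world(c,u,v)) for v,u in zip(*np.where(m)) if 240<u<300 and 172<v<210]
z=np.array(pts); print(len(z),z[:,2].min(),np.median(z[:,2]),z[:,2].max())
manip.finish_job()
E
```

```text
t: 16.2
position: [463.6, -24.3, 223.2]
tool_rot: [-1.092, -1.391, 1.385]
contact_force: [0.2, 0.6, -0.0]
width: 0.002
89 100.11534414261132 106.81552742620511 113.0308214152542
the job is handed in; nothing more can be done
```

All three steps are done in the order asked, and I handed the job in at about 16 s of the 53 s allowed.

- **Opening:** I pressed the flap's pad to its stop (about 15 N) and let go. The wrist camera then showed the flap open.
- **Green button:** It sits on the +y side. I pressed it through about 4.4 mm until it went stiff at about 13 N. After release, the wrist view showed both buttons up.
- **Closing:** I pushed the flap over from behind and pressed it to its stop (about 14 N). After letting go, the scene and wrist views showed it shut. About 2 s after release it was still closed, with its surface at a median height of about 107 mm (nominal 108 mm).

In the pictures, the cap, strap and screwdriver looked unmoved and the red button was not touched. The only contacts I made were with closed fingertips on the flap and the green button. At hand-in the gripper was about 120 mm above the charger, with no contact force.

**Disagreements:** The top and wrist cameras placed the charger 3–5 mm apart. I used a value between them, weighted towards the wrist camera, and later wrist views agreed with it. The green button's travel came from tip position and force, because the button itself can't be read directly. Single depth readings on the flap in the last check scattered by about ±6 mm, so that height only confirms it was roughly level. I made no numerical check of the loose objects' poses after the job.

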